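# Level the cores and hold the counting bridge out

## Task

Four round ferrite cores lie heaped in the tray of the counting station: spread them out flat in the tray as one layer, with a clear gap of about 10 mm or more between any two. Then pull the spring-return counting bridge out over the tray until its pointer lines up with the index mark beside the tray, and finish while still holding it there with the gripper, because it springs back as soon as it is let go. Leave the other things on the bench alone.

Things in the scene. Friction and masses are not known exactly. Their poses are not given: they have to be found in the camera images.
- station: counting station fixed to the bench: grey base plate 375 x 350 mm with a tray, two guide rods along x at y = +-126 mm (z = 22 mm, end blocks at x = -145 mm 33 mm high) and behind the tray (+x end) a spring housing, x = 160 to 205 mm, top at z = 42 mm. Origin on the bench under the tray's centre, z up, -x toward the robot's side, +y to its left
- tray (a point): centre of the tray's inner floor, 7 mm above the bench, above the station's origin. The open tray is 170 (along station x) x 210 (y) mm inside, with walls 4 mm thick and the rim 22 mm above the bench
- bridge: black cross-bar 50 (x) x 270 (y) mm on the guide rods, underside 30 mm, top 36 mm above the bench; clears cores lying flat (tops at 27 mm), not stacked ones. Slides along station x only: parked at x = 115 mm, pulls up to 130 mm toward -x over the tray. Its spring pulls home with 3 N parked, 0.5 N more per 10 mm. Origin under its middle at bench level, axes as the station's
- handle (a point): middle of the bridge's handle: a round steel bar 12 mm thick, 80 mm long along the station's y, on two posts, standing on the bridge; this point is on the bar's axis, 64 mm above the bench, 28 mm above the bridge's top. It moves with the bridge
- pointer (a point): tip of the bridge's pointer, a short steel pin 4 mm thick sticking out at the bridge's right (-y) end at the middle of the bridge's width (same x as the handle)
- index_mark: index block, a small dark steel block 16 x 16 mm, about 34 mm above the bench at its top, fixed on the base plate to the right (-y) of the tray and bridge; its place along the station's x varies. Axes as the station's
- mark (a point): inner end of the 4 mm wide steel index bar on top of the index block, at the block's middle along x. The pointer lines up when it has the same x in the station's frame (they pass about 4 mm apart in y and 4 mm in height)
- core_1: round ferrite core, a plain dark disc 34 mm across and 20 mm high with flat faces, 55 to 115 g; starts at the bottom of the heap. Origin at its centre, z along its axis (upward at the start). All four cores are alike
- core_2: round ferrite core, a plain dark disc 34 mm across and 20 mm high with flat faces, 55 to 115 g; starts at the bottom of the heap, about 2 mm from core_1. Origin at its centre, z along its axis (upward at the start). All four cores are alike
- core_3: round ferrite core, a plain dark disc 34 mm across and 20 mm high with flat faces, 55 to 115 g; starts at the bottom of the heap, about 2 mm from core_1 and core_2. Origin at its centre, z along its axis (upward at the start). All four cores are alike
- core_4: round ferrite core, a plain dark disc 34 mm across and 20 mm high with flat faces, 55 to 115 g; starts on top of the other three. Origin at its centre, z along its axis (upward at the start). All four cores are alike
- torque_driver: red screwdriver 182 x 38 x 42 mm lying left of the station, a bystander; origin under its middle
- fuse_carton: small white and red carton 61 x 100 x 55 mm right of the station, a bystander; origin under its middle
- solder_spool: blue and white spool 60 x 57 x 50 mm left of the station, a bystander; origin under its middle
Things that resemble listed ones, but are neither listed nor needed, are in the scene too. What is shaped like the core_4 but pink or turquoise is not meant.

How it is judged:
By the outcome, as a careful person would: the job done as asked, in the order asked, and still so for the second after the job is handed in, while the arm keeps its last pose, push and grip.
It also fails if it takes over 58 s, if anything falls off the work surface, if the arm or the gripper's body presses on something with over 40 N, if the wrist force passes 120 N, or if a joint passes its speed limit or range.

## Robot

A 6-joint arm with a two-finger parallel gripper is mounted at the origin on a cart in front of the work surface, level with it; the furniture and walls round the work are solid. World frame = base frame: x ahead of the robot, y to its left, z up, the work surface at z = 0. Lengths are in m, angles in degrees, forces in N, time in s.
With the tool pointing down it reaches from about 0.25 to 0.725 m from the base axis. Payload 9.7 kg.
Tool frame: the origin (TCP) lies at the very end of the fingers, on their centre line; the grasp point (between the pads) lies 19 mm behind it (bot.grip_depth is the distance from the TCP to the grasp point, in m); z points along the fingers, y is the direction in which the jaws open and shut (so a half turn about z gives the same grasp; the last joint's range is limited). The gripper opens to 85 mm and grips with 20 to 120 N. Pads are 22 mm wide; open, the fingers measure 114 mm over their backs; the gripper's body (76 mm by 85 mm) begins 54 mm behind the grasp point. The pads swing forward as they close: fully open they stand 13 mm farther back than shut.
Start: joints at [-75.974, 4.979, 10.078, 95.1, 0, 90], TCP at [0.133, -0.534, 0.231] pointing down, gripper open.
Joint ranges: [-179.16, 179.16], [-48.56, 103.87], [-65.8, 70.77], [-126.05, 130.52], [-82.76, 87.17], [-180, 180]. Speed limits (degrees/s): [127.2, 127.2, 147.25, 180, 180, 180].

## Interface

Orientations are given as [roll, pitch, yaw] about the fixed x, y, z axes, in that order (R = Rz(yaw) Ry(pitch) Rx(roll)).
In Python, from workcell import telemetry, optics, order, bot gives the robot as it stands. The module is installed in compiled form; this text tells all that it offers.
- The arm moves only by the shell command python3 -m inch 'ROWS' [FORCE]. ROWS is JSON, a list of rows, each a list of 7 numbers: the shift along the tool's x, y, z in m, then the turn, a rotation vector about the tool's x, y, z in rad, then the closure, from 0 (fully open) to 1 (shut). In form: [[tx, ty, tz, rx, ry, rz, grip], ...]. A call has 1 to 12 rows; each row is the pose to reach, as a shift and turn from the pose commanded when the call began, along the tool's axes at that moment; what a row does not reach only later rows make up. A row lasts 1/12 s, in which the tool goes at most 41.7 mm and 7.16 degrees, less where a joint would pass 70% of its speed; a pose out of reach is approached as far as the arm can. A call with a gripper value outside its range is refused whole. The fingers move at their own pace and stop on an object; FORCE is the grip in N (left out, the last holds). Time passes only in rows, so rows that repeat a pose let the fingers close. It gives the time, the measured TCP pose, the force and the opening at its end, in the units of the state.
- telemetry.get_obs(): the state, without advancing time (a new reading comes with each control period).
- optics.camera(name): name is "scene" or "side" or "wrist"; returns (picture, depth): 480x640x3 uint8, red, green, blue; 480x640 float32, m along the optical axis (not along the pixel's ray), 0 where there is no reading.
- optics.camera_info(name): a dict with "camera_matrix" (3x3 intrinsics, pixels), "xyz" and "attitude" of the camera in the world; the wrist camera has in their place "mount" (4x4, takes a point from camera to tool coordinates, whose origin is the TCP and whose axes are the flange's). Camera axes: x right, y down, z forward; pixel columns grow to the right and rows downward; lengths in m; the calibration is good to about 2 mm. A picture is of the moment at which its call begins: read the wrist's pose just before it. camera_info takes no time and is no camera call.
- order.job_done(): hands the job in, once; it reports no verdict.
The state is a dict: "time": time; "q": joint angles; "qd": joint speeds; "joint_efforts": joint torques, N m; "ee_pos": TCP position; "tcp_rot": TCP orientation; "wrist_force": force on the tool from outside, world axes, zero at the start; "torque": the same for the moment, N m; "opening": finger opening in m.
Only numpy, scipy, OpenCV 4.12 (cv2) and the standard library are available. Lean on these libraries where they do the work, as an engineer would, in place of code of your own. Each camera call takes 0.05 s, during which the arm holds its last target. There are 200 camera calls.

## Working session

There is one attempt and no reset: what is moved stays moved. The work goes in short steps, Python scripts to look and compute and a shell command to move; the robot and the scene stay as the last step left them, time stands still between calls to the robot, and variables do not carry over. Pictures are saved under pics/ and viewed, about 8 in all and at most 12, crops included, and the job is handed in when it is done.

```bash
mkdir -p pics; cat > h.py <<'E'
import numpy as np, cv2
from workcell import telemetry, optics, order, bot
from scipy.spatial.transform import Rotation as R
def campose(n):
    i=optics.camera_info(n); K=np.array(i["camera_matrix"])
    if "mount" in i:
        o=telemetry.get_obs(); T=np.eye(4); T[:3,:3]=R.from_euler('xyz',o["tcp_rot"],degrees=True).as_matrix(); T[:3,3]=o["ee_pos"]
        M=T@np.array(i["mount"])
    else:
        M=np.eye(4); M[:3,:3]=R.from_euler('xyz',i["attitude"],degrees=True).as_matrix(); M[:3,3]=i["xyz"]
    return K,M
def shot(n,f=None):
    K,M=campose(n); p,d=optics.camera(n)
    if f: cv2.imwrite("pics/"+f,p[:,:,::-1])
    return p,d,K,M
def cloud(d,K,M):
    v,u=np.mgrid[:480,:640]; P=np.stack([(u-K[0,2])/K[0,0]*d,(v-K[1,2])/K[1,1]*d,d],-1)
    W=P@M[:3,:3].T+M[:3,3]; W[d==0]=np.nan; return W
def ray(u,v,z,K,M):
    r=M[:3,:3]@np.array([(u-K[0,2])/K[0,0],(v-K[1,2])/K[1,1],1]); return M[:3,3]+r*(z-M[2,3])/r[2]
E
python3 - <<'E'
from h import *
print(telemetry.get_obs()); print(optics.camera_info("wrist"))
for n in("scene","side"):
    i=optics.camera_info(n);print(n,i)
    p,d,K,M=shot(n,n+"0.png"); np.savez(n+"0.npz",p=p,d=d,K=K,M=M)
E
```

```text
{'time': 0.0, 'q': array([-7.59727302e+01,  5.01186384e+00,  1.00345689e+01,  9.51005197e+01,
       -6.51944473e-04,  9.00000526e+01]), 'qd': array([ 0.04807032, -0.02285583, -0.00328366, -0.00647709,  0.03772202,
       -0.06415961]), 'joint_efforts': array([ 7.64872402e-04, -5.20379591e+01,  4.64813840e+01,  1.57606305e-02,
        1.04510193e-05, -3.04191616e-06]), 'ee_pos': array([ 0.13325092, -0.53337207,  0.23057678]), 'tcp_rot': array([-1.79922185e+02,  6.52015357e-04,  1.40272180e+01]), 'wrist_force': array([ 0.4186235 ,  0.89092525, -0.47189795]), 'torque': array([-0.01027114,  0.00594023,  0.05628781]), 'opening': 0.08529528519452202}
{'camera_matrix': array([[347.08358084,   0.        , 319.22136145],
       [  0.        , 347.08358084, 233.09053891],
       [  0.        ,   0.        ,   1.        ]]), 'mount': array([[-1.01720599e-03, -9.64644129e-01, -2.63553923e-01,
         6.67348747e-02],
       [ 9.99999129e-01, -1.20291454e-03,  5.43263931e-04,
         3.56885836e-04],
       [-8.41089207e-04, -2.63553141e-01,  9.64644512e-01,
        -1.42314818e-01],
       [ 0.00000000e+00,  0.00000000e+00,  0.00000000e+00,
         1.00000000e+00]])}
scene {'camera_matrix': array([[452.28371262,   0.        , 320.60783101],
       [  0.        , 452.28371262, 242.58381079],
       [  0.        ,   0.        ,   1.        ]]), 'xyz': array([-0.29733504, -0.50309536,  0.54572649]), 'attitude': array([-1.16002425e+02,  2.24510109e-02, -5.78464147e+01])}
side {'camera_matrix': array([[459.28849969,   0.        , 321.42872133],
       [  0.        , 459.28849969, 243.68001324],
       [  0.        ,   0.        ,   1.        ]]), 'xyz': array([ 0.45229289, -1.07759582,  1.04247921]), 'attitude': array([-132.75205123,    0.68535513,   -6.03953372])}
```

View pics/side0.png

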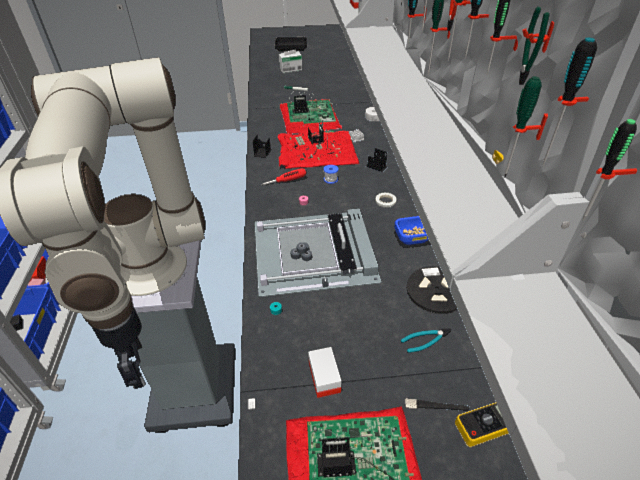

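View pics/scene0.png

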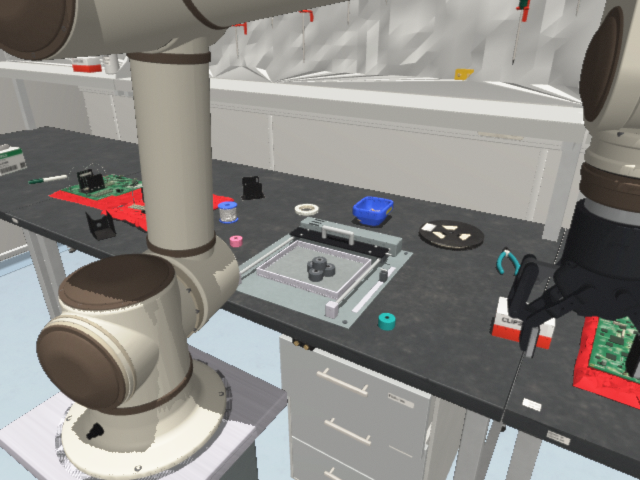

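The side view shows the dark heap in the tray at about (302,251), the handle at (341,236) and the index block at (325,281). The only similar things are a pink core at (304,200) and a turquoise one at (276,308), both outside the tray and not meant. Next I'll take a close crop and measure the station.

```bash
python3 - <<'E'
from h import *
z=np.load("side0.npz"); p,d,K,M=[z[k] for k in "pdKM"]; W=cloud(d,K,M)
cv2.imwrite("pics/c1.png",cv2.resize(p[200:305,245:390,::-1],None,fx=5.5,fy=5.5,interpolation=cv2.INTER_CUBIC))
for u,v in[(302,245),(302,251),(294,252),(307,254),(298,257),(280,270),(325,280),(341,236),(276,308),(368,240)]: print((u,v),W[v,u].round(4))
# base plate: by height 2..10mm & greyish, in region
roi=np.zeros(d.shape,bool); roi[200:305,245:390]=1
hsv=cv2.cvtColor(p,cv2.COLOR_RGB2HSV)
m=roi&(W[...,2]<.05)&(hsv[...,1]<60)&(hsv[...,2]>110)
m=m.astype(np.uint8); n,l,s,c=cv2.connectedComponentsWithStats(m); k=1+np.argmax(s[1:,4]); print(s[k])
mm=(l==k)&np.isfinite(W[...,2]); 
P=W[mm]; print("z pct",np.percentile(P[:,2],[5,25,50,75,95]))
r=cv2.minAreaRect((P[:,:2]*1000).astype(np.float32)); print(r, cv2.boxPoints(r).round(1).tolist())
# rays at plate height from contour hull
cn=max(cv2.findContours(m,cv2.RETR_EXTERNAL,2)[0],key=cv2.contourArea); h=cv2.convexHull(cn)[:,0]
Q=np.array([ray(u,v,.004,K,M)[:2] for u,v in h]); r=cv2.minAreaRect((Q*1000).astype(np.float32)); print(r)
q=cv2.approxPolyDP(cv2.convexHull(cn),4,True)[:,0]; print([(a.tolist(),ray(*a,.004,K,M)[:2].round(4).tolist()) for a in q])
E
```

```text
(302, 245) [ 0.4915 -0.0067  0.0493]
(302, 251) [ 0.4899 -0.0232  0.0387]
(294, 252) [ 0.4646 -0.0119  0.0264]
(307, 254) [ 0.505  -0.0294  0.0297]
(298, 257) [ 0.476  -0.0242  0.0147]
(280, 270) [ 0.4161 -0.0656  0.0047]
(325, 280) [ 0.5487 -0.1532  0.0362]
(341, 236) [0.6174 0.0013 0.0672]
(276, 308) [ 0.3994 -0.2298  0.02  ]
(368, 240) [ 0.7052 -0.002   0.0435]
[ 255  214  127   82 5811]
z pct [0.00086343 0.00366785 0.00628443 0.0097311  0.02575288]
((527.7391967773438, 21.868270874023438), (375.431640625, 366.4625244140625), 2.1064510345458984) [[333.3999938964844, 198.10000610351562], [346.8999938964844, -168.10000610351562], [722.0999755859375, -154.3000030517578], [708.5999755859375, 211.89999389648438]]
((527.8435668945312, 16.407821655273438), (374.639404296875, 352.79974365234375), 2.0787155628204346)
[([381, 281], [0.7212, -0.1477]), ([258, 295], [0.3468, -0.1607]), ([255, 221], [0.3377, 0.1858]), ([327, 214], [0.5944, 0.1942])]
```

View pics/c1.png

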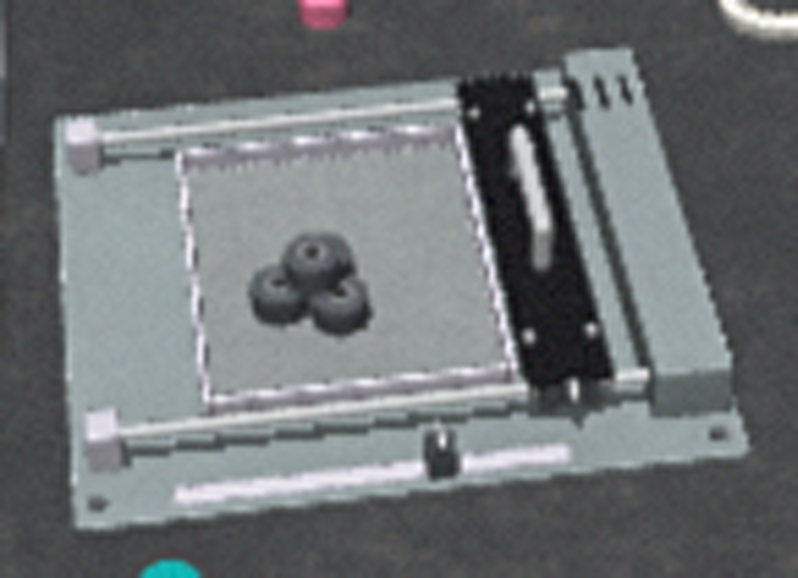

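The crop confirms four dark grey cores stacked, three below and one on top at around (302,246) in the full image. Station yaw is about 2.1° and its origin is at about (0.508, 0.016). I'll move the wrist camera over the tray.

```bash
R='[0.519,-0.4,-0.02,0,0,0.209,0]'; python3 -m inch '[[0.519,-0.4,-0.02,0,0,0.209,0],[0.519,-0.4,-0.02,0,0,0.209,0],[0.519,-0.4,-0.02,0,0,0.209,0],[0.519,-0.4,-0.02,0,0,0.209,0],[0.519,-0.4,-0.02,0,0,0.209,0],[0.519,-0.4,-0.02,0,0,0.209,0],[0.519,-0.4,-0.02,0,0,0.209,0],[0.519,-0.4,-0.02,0,0,0.209,0],[0.519,-0.4,-0.02,0,0,0.209,0],[0.519,-0.4,-0.02,0,0,0.209,0],[0.519,-0.4,-0.02,0,0,0.209,0],[0.519,-0.4,-0.02,0,0,0.209,0]]'
```

```text
time: 1.1
ee_pos: [0.4435, -0.1404, 0.2465]
tcp_rot: [180.0, 0.0, 2.1]
wrist_force: [-0.0, -0.5, 0.8]
opening: 0.0854
```

```bash
python3 -m inch '[[0.09,-0.11,0,0,0,0,0],[0.09,-0.11,0,0,0,0,0],[0.09,-0.11,0,0,0,0,0],[0.09,-0.11,0,0,0,0,0],[0.09,-0.11,0,0,0,0,0],[0.09,-0.11,0,0,0,0,0]]'
python3 - <<'E'
from h import *
p,d,K,M=shot("wrist","w1.png"); np.savez("w1.npz",p=p,d=d,K=K,M=M)
o=telemetry.get_obs();print(o["time"],o["ee_pos"])
E
```

```text
time: 1.6
ee_pos: [0.5289, -0.0285, 0.2457]
tcp_rot: [-180.0, 0.1, 2.2]
wrist_force: [-0.2, 0.3, -0.1]
opening: 0.0853
1.65 [ 0.52854638 -0.02927448  0.24608749]
```

View pics/w1.png

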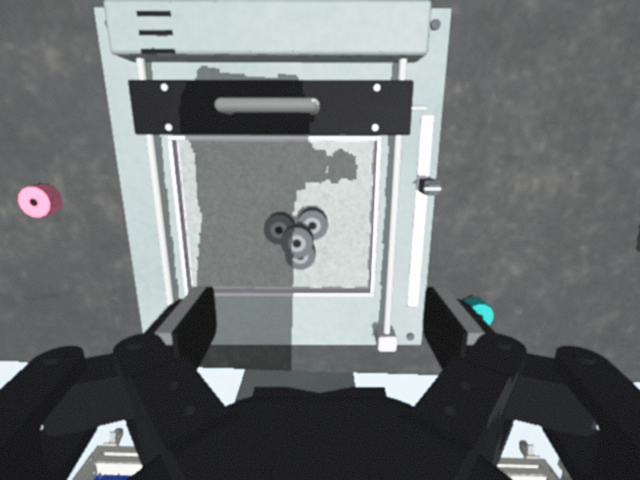

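The wrist view shows the top core at (297,242) and the bottom cores at about (279,229), (312,224) and (301,254). The handle is at (268,105), the pointer at (424,108) and the index block at (429,186). I'll work out positions from these.

```bash
cat >> h.py <<'E'
def st(P,o,yaw):
    c,s=np.cos(np.radians(yaw)),np.sin(np.radians(yaw)); d=np.array(P)[...,:2]-o; return d@np.array([[c,-s],[s,c]])
def discs(d,K,M,zlo,zhi,reg):
    W=cloud(d,K,M); return W[(W[...,2]>zlo)&(W[...,2]<zhi)&(abs(W[...,0]-reg[0])<reg[2])&(abs(W[...,1]-reg[1])<reg[2])]
E
python3 - <<'E'
from h import *
z=np.load("w1.npz"); p,d,K,M=[z[k] for k in "pdKM"]; W=cloud(d,K,M)
for n,u,v,h in[("hand",268,105,.070),("hL",216,105,.064),("hR",320,105,.064),("ptr",426,108,.033),("mark",422,186,.036),("c4",297,240,.047),("a",279,226,.027),("b",312,222,.027),("c",301,255,.027),("trayBL",188,293,.007),("trayBR",371,293,.007),("trayTL",176,138,.022),("trayTR",380,138,.022),("brBL",136,134,.036),("brBR",411,134,.036),("brTL",130,82,.036),("brTR",413,82,.036)]:
    print(n,ray(u,v,h,K,M)[:2].round(4),W[v,u].round(4))
P=discs(d,K,M,.042,.055,(.485,-.02,.06)); print(len(P),P.mean(0),cv2.minEnclosingCircle((P[:,:2]*1000).astype(np.float32)))
P=discs(d,K,M,.0235,.032,(.485,-.02,.06)); print(len(P),P.mean(0))
cv2.imwrite("pics/c2.png",np.hstack([cv2.resize(p[195:275,255:335,::-1],None,fx=5,fy=5,interpolation=2),cv2.resize(p[150:230,380:460,::-1],None,fx=5,fy=5,interpolation=2)]))
E
```

```text
hand [0.6215 0.0186] [0.6215 0.0186 0.0699]
hL [0.6203 0.0651] [0.6199 0.0639 0.0685]
hR [ 0.6236 -0.0262] [ 0.626  -0.0262  0.0359]
ptr [ 0.6273 -0.1285] [ 0.6271 -0.1278  0.0353]
mark [ 0.5526 -0.1324] [ 0.5505 -0.1375  0.0191]
c4 [ 0.4941 -0.0075] [ 0.4942 -0.0075  0.0473]
a [0.5031 0.0132] [0.5031 0.0132 0.0269]
b [ 0.5088 -0.022 ] [ 0.5089 -0.022   0.0272]
c [ 0.4712 -0.0111] [ 0.4778 -0.0119  0.0461]
trayBL [0.4114 0.1235] [0.4184 0.1178 0.0215]
trayBR [ 0.4194 -0.095 ] [ 0.4255 -0.0926  0.0202]
trayTL [0.5903 0.1189] [0.5903 0.1194 0.0208]
trayTR [ 0.5979 -0.0883] [ 0.5979 -0.0882  0.0225]
brBL [0.5928 0.1521] [0.5928 0.1529 0.0343]
brBR [ 0.6027 -0.1158] [ 0.6033 -0.1243  0.0028]
brTL [0.6398 0.1529] [0.6398 0.1529 0.036 ]
brTR [ 0.6496 -0.1127] [ 0.6496 -0.1127  0.0361]
818 [ 0.49132351 -0.00745136  0.04656462] ((490.69598388671875, -7.363196849822998), 16.904800415039062)
1489 [ 0.49520736 -0.00610144  0.02668922]
```

View pics/c2.png

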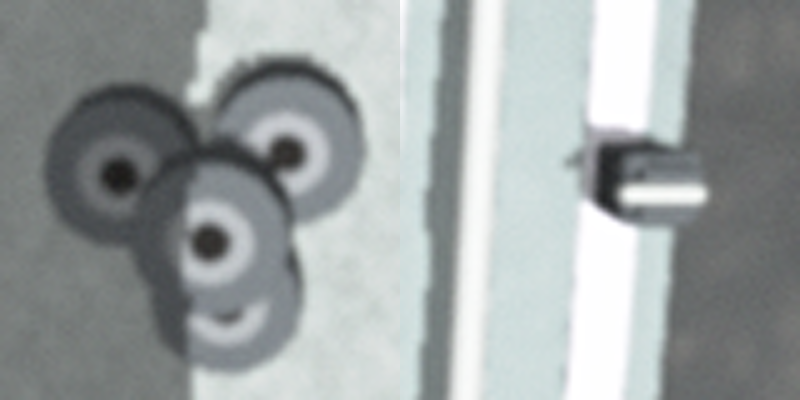

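Measurements agree with each other: the a–b spacing is 36.2 mm, the predicted third core matches, the heap centroid is under core 4, and the yaw is 2.1°. Bottom cores: a (.498,.013), b (.5045,-.022), c (.470,-.010). Core 4 is at (.4907,-.0074), and the pull needed is about 78 mm. Plan: put core 4 at (.455,.075), c at (.445,-.045) and b at (.53,-.055), and leave a where it is.

```bash
python3 -m inch '[[-0.037,-0.0233,0.14,0,0,0,0.25],[-0.037,-0.0233,0.14,0,0,0,0.25],[-0.037,-0.0233,0.14,0,0,0,0.25],[-0.037,-0.0233,0.14,0,0,0,0.25],[-0.037,-0.0233,0.17,0,0,0,0.25],[-0.037,-0.0233,0.195,0,0,0,0.25],[-0.037,-0.0233,0.205,0,0,0,0.25],[-0.037,-0.0233,0.205,0,0,0,0.25],[-0.037,-0.0233,0.205,0,0,0,0.25]]' 40; python3 -c "
from h import *;o=telemetry.get_obs();print(o['ee_pos'],o['tcp_rot'],o['wrist_force'])"
```

```text
time: 2.4
ee_pos: [0.491, -0.008, 0.0424]
tcp_rot: [180.0, -0.0, 2.0]
wrist_force: [-0.1, -0.2, 0.4]
opening: 0.0636
[ 0.49096293 -0.00804837  0.04240278] [ 1.79994630e+02 -1.96251938e-02  1.98447372e+00] [-0.10802315 -0.21856962  0.42800673]
```

```bash
python3 -m inch '[[0,-0.0006,0.011,0,0,0,0.25],[0,-0.0006,0.011,0,0,0,0.25],[0,-0.0006,0.011,0,0,0,0.8],[0,-0.0006,0.011,0,0,0,0.8],[0,-0.0006,0.011,0,0,0,0.8],[0,-0.0006,0.011,0,0,0,0.8],[0,-0.0006,0.011,0,0,0,0.8],[0,-0.0006,0.011,0,0,0,0.8],[0,-0.0006,0.001,0,0,0,0.8],[0,-0.0006,-0.02,0,0,0,0.8]]' 40
```

```text
time: 3.23
ee_pos: [0.4894, -0.0067, 0.06]
tcp_rot: [-180.0, 0.2, 2.1]
wrist_force: [-1.1, -0.3, -0.8]
opening: 0.0323
```

```bash
python3 -m inch '[[-0.0314,-0.0829,-0.01,0,0,0,0.8],[-0.0314,-0.0829,-0.01,0,0,0,0.8],[-0.0314,-0.0829,0.0,0,0,0,0.8],[-0.0314,-0.0829,0.03,0,0,0,0.8],[-0.0314,-0.0829,0.042,0,0,0,0.8],[-0.0314,-0.0829,0.046,0,0,0,0.8],[-0.0314,-0.0829,0.046,0,0,0,0.8]]' 40; python3 -c "
from h import *;o=telemetry.get_obs();print(o['ee_pos'],o['tcp_rot'],o['wrist_force'])"
```

```text
time: 3.82
ee_pos: [0.4583, 0.0422, 0.0142]
tcp_rot: [-178.6, 0.2, 4.5]
wrist_force: [0.6, 0.2, -0.6]
opening: 0.0322
[0.45827024 0.04222061 0.01423818] [-1.78609412e+02  1.71350752e-01  4.45532642e+00] [ 0.6491415   0.19216091 -0.56937866]
```

```bash
python3 - <<'E'
from h import *
p,d,K,M=shot("wrist"); s,ds,Ks,Ms=shot("side")
o=telemetry.get_obs();print(o["time"],o["ee_pos"],o["q"],o["qd"],o["wrist_force"])
cv2.imwrite("pics/t1.png",np.hstack([cv2.resize(p[:,:,::-1],(480,360)),cv2.resize(s[190:310,245:351,::-1],(318,360))]))
E
```

```text
3.9167 [0.45951367 0.04228994 0.01606876] [  4.3968721   -5.64764851 -24.42019335  71.23725536   1.39474718
 179.94484317] [ 0.04882497 -0.54311924  0.78778632  0.01961454  0.11751095 -0.00488318] [0.69125958 0.02101361 0.3907093 ]
```

View pics/t1.png

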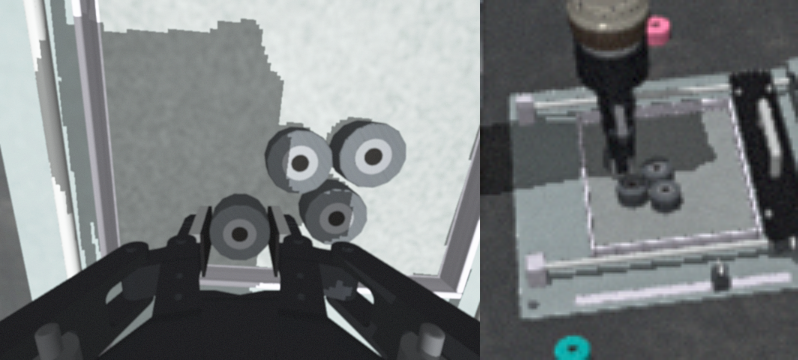

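The pictures show core 4 held and clear of everything, at about (240,233) in the left panel, with the bottom three undisturbed. The cause is joint 6, which is at its 180° limit because yaw = q1 − q6 + 180. I'll turn the tool to a larger yaw and carry on.

```bash
python3 -m inch '[[0,0,-0.012,0,0,-0.12,0.8],[0,0,-0.012,0,0,-0.24,0.8],[0,0,-0.012,0,0,-0.35,0.8],[0,0,-0.012,0,0,-0.35,0.8]]' 40; python3 -c "
from h import *;o=telemetry.get_obs();print(o['ee_pos'],o['tcp_rot'],o['wrist_force'],o['q'])"
```

```text
time: 4.25
ee_pos: [0.4601, 0.0421, 0.0289]
tcp_rot: [-178.7, -0.6, 24.8]
wrist_force: [0.1, 0.2, -0.2]
opening: 0.0324
[0.46012635 0.04208093 0.02892535] [-178.72292519   -0.57569084   24.78426856] [ 0.07470436  0.21480544 -0.23483804] [  4.36339979  -6.12626847 -23.3979267   72.634497     1.3976695
 159.57385976]
```

```bash
cat > g.py <<'E'
import sys
from h import *
def need(x,y,z,yaw):
    o=telemetry.get_obs(); A=R.from_euler('xyz',o["tcp_rot"],degrees=True)
    t=A.inv().apply(np.array([x,y,z])-o["ee_pos"]); r=(A.inv()*R.from_euler('xyz',[180,0,yaw],degrees=True)).as_rotvec()
    print("need",t.round(4),r.round(4),"| ee",o["ee_pos"].round(4),o["tcp_rot"].round(1),"F",o["wrist_force"].round(1),"q1,q6",o["q"][[0,5]].round(0))
if __name__=="__main__":
    a=list(map(float,sys.argv[1:]))
    for i in range(0,len(a),4): need(*a[i:i+4])
E
python3 g.py .455 .072 .0125 25
```

```text
need [ 0.0077 -0.0289  0.0172] [-0.0223 -0.0101 -0.0037] | ee [0.4601 0.0421 0.0289] [-178.7   -0.6   24.8] F [ 0.1  0.2 -0.2] q1,q6 [  4. 160.]
```

```bash
python3 -m inch '[[0.0077,-0.0289,0,-0.022,-0.01,-0.004,0.8],[0.0077,-0.0289,0.008,-0.022,-0.01,-0.004,0.8],[0.0077,-0.0289,0.0165,-0.022,-0.01,-0.004,0.8],[0.0077,-0.0289,0.017,-0.022,-0.01,-0.004,0.8],[0.0077,-0.0289,0.017,-0.022,-0.01,-0.004,0.4],[0.0077,-0.0289,0.017,-0.022,-0.01,-0.004,0.4],[0.0077,-0.0289,0.017,-0.022,-0.01,-0.004,0.4]]' 40; python3 g.py .455 .072 .08 25 .4702 -.0105 .05 10  .468 -.011 .05 10
```

```text
time: 4.83
ee_pos: [0.4542, 0.0716, 0.0115]
tcp_rot: [-179.9, 0.1, 24.7]
wrist_force: [-0.0, 0.4, -0.6]
opening: 0.051
need [ 0.0007 -0.0002 -0.0685] [-0.0011  0.002  -0.0056] | ee [0.4542 0.0716 0.0115] [-1.799e+02  1.000e-01  2.470e+01] F [-0.   0.4 -0.6] q1,q6 [  9. 164.]
need [-0.0198  0.0812 -0.0386] [-0.0008  0.0022  0.2562] | ee [0.4542 0.0716 0.0115] [-1.799e+02  1.000e-01  2.470e+01] F [-0.   0.4 -0.6] q1,q6 [  9. 164.]
need [-0.022   0.0807 -0.0386] [-0.0008  0.0022  0.2562] | ee [0.4542 0.0716 0.0115] [-1.799e+02  1.000e-01  2.470e+01] F [-0.   0.4 -0.6] q1,q6 [  9. 164.]
```

```bash
python3 -m inch '[[0,0,-0.03,0,0,0,0.4],[0,0,-0.05,0,0,0,0.35],[-0.011,0.04,-0.05,0,0,0.12,0.3],[-0.022,0.0807,-0.05,0,0,0.24,0.3],[-0.022,0.0807,-0.04,0,0,0.256,0.3],[-0.022,0.0807,-0.04,0,0,0.256,0.3],[-0.022,0.0807,-0.04,0,0,0.256,0.3]]' 40; python3 g.py .468 -.011 .011 10
```

```text
time: 5.42
ee_pos: [0.4676, -0.0109, 0.0509]
tcp_rot: [-179.9, 0.2, 10.1]
wrist_force: [-0.1, -0.4, -0.3]
opening: 0.0595
need [0.0005 0.0003 0.0399] [-0.001   0.0034  0.001 ] | ee [ 0.4676 -0.0109  0.0509] [-179.9    0.2   10.1] F [-0.1 -0.4 -0.3] q1,q6 [ -1. 169.]
```

```bash
python3 -m inch '[[0,0,0.02,0,0,0,0.3],[0,0,0.034,0,0,0,0.3],[0,0,0.039,0,0,0,0.3],[0,0,0.039,0,0,0,0.3],[0,0,0.039,0,0,0,0.8],[0,0,0.039,0,0,0,0.8],[0,0,0.039,0,0,0,0.8],[0,0,0.039,0,0,0,0.8],[0,0,0.039,0,0,0,0.8],[0,0,0.02,0,0,0,0.8],[0,0,0,0,0,0,0.8]]' 40; python3 g.py .445 -.045 .013 10
```

```text
time: 6.33
ee_pos: [0.4672, -0.0104, 0.051]
tcp_rot: [-179.9, 0.2, 10.1]
wrist_force: [-0.5, -0.4, -0.2]
opening: 0.0325
need [-0.0277  0.0302  0.0381] [-0.001   0.0043  0.0018] | ee [ 0.4672 -0.0104  0.051 ] [-179.9    0.2   10.1] F [-0.5 -0.4 -0.2] q1,q6 [ -1. 169.]
```

```bash
python3 -m inch '[[-0.0277,0.0302,-0.01,0,0,0,0.8],[-0.0277,0.0302,0.015,0,0,0,0.8],[-0.0277,0.0302,0.033,0,0,0,0.8],[-0.0277,0.0302,0.0383,0,0,0,0.8],[-0.0277,0.0302,0.0383,0,0,0,0.8],[-0.0277,0.0302,0.0383,0,0,0,0.4],[-0.0277,0.0302,0.0383,0,0,0,0.4],[-0.0277,0.0302,0.0383,0,0,0,0.4],[-0.0277,0.0302,0.01,0,0,0,0.35],[-0.0277,0.0302,-0.02,0,0,0,0.3],[-0.0277,0.0302,-0.02,0,0,0,0.3]]' 40; python3 g.py .505 -.0253 .055 75
```

```text
time: 7.25
ee_pos: [0.4486, -0.0451, 0.0766]
tcp_rot: [179.9, -0.2, 10.1]
wrist_force: [2.1, 0.1, 0.6]
opening: 0.0598
need [ 0.0589 -0.0096  0.0218] [ 0.0036 -0.0031 -1.1325] | ee [ 0.4486 -0.0451  0.0766] [179.9  -0.2  10.1] F [2.1 0.1 0.6] q1,q6 [ -6. 164.]
```

```bash
python3 -m inch '[[0.0589,-0.0096,0,0,0,-0.12,0.3],[0.0589,-0.0096,0,0,0,-0.24,0.3],[0.0589,-0.0096,0,0,0,-0.36,0.3],[0.0589,-0.0096,0,0,0,-0.48,0.3],[0.0589,-0.0096,0,0,0,-0.6,0.3],[0.0589,-0.0096,0,0,0,-0.72,0.3],[0.0589,-0.0096,0,0,0,-0.84,0.3],[0.0589,-0.0096,0.01,0,0,-0.96,0.3],[0.0589,-0.0096,0.021,0,0,-1.08,0.3],[0.0589,-0.0096,0.021,0,0,-1.13,0.3],[0.0589,-0.0096,0.021,0,0,-1.13,0.3]]' 40; python3 - <<'E'
from h import *; from g import need
need(.505,-.0253,.012,75)
p,d,K,M=shot("wrist","w2.png"); np.savez("w2.npz",p=p,d=d,K=K,M=M); s=shot("side","s2.png")
E
```

```text
time: 8.17
ee_pos: [0.5021, -0.0251, 0.0496]
tcp_rot: [-179.8, 0.0, 75.0]
wrist_force: [-0.3, -0.4, -0.2]
opening: 0.0597
need [0.0006 0.003  0.0376] [-0.0032  0.0006 -0.0003] | ee [ 0.5021 -0.0251  0.0496] [-179.8    0.    75. ] F [-0.3 -0.4 -0.2] q1,q6 [ -3. 102.]
```

View pics/w2.png

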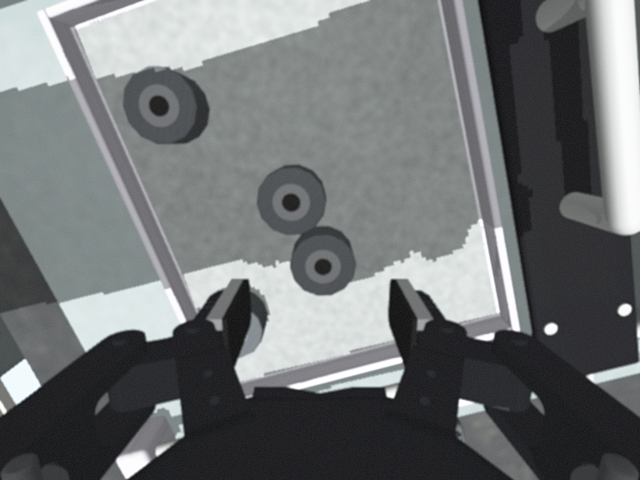

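View 6 shows b at (323,266) between the fingers, a at (291,201), core 4 at (160,105), and c partly behind the left finger. I'll check the positions.

```bash
python3 - <<'E'
from h import *
z=np.load("w2.npz"); K,M=z["K"],z["M"]
for u,v in[(323,266),(291,201),(160,105)]: print(ray(u,v,.027,K,M)[:2].round(4))
E
python3 -m inch '[[0.0006,0.003,0.01,0,0,0,0.42],[0.0006,0.003,0.01,0,0,0,0.42]]' 40; python3 g.py .505 -.0253 .012 75
```

```text
[ 0.5051 -0.0218]
[0.4988 0.0144]
[0.4544 0.0713]
time: 8.43
ee_pos: [0.5054, -0.0254, 0.0388]
tcp_rot: [-179.8, 0.0, 74.8]
wrist_force: [-1.0, 0.1, -0.3]
opening: 0.0497
need [-0.     -0.0004  0.0268] [-0.003   0.0006 -0.0041] | ee [ 0.5054 -0.0254  0.0388] [-179.8    0.    74.8] F [-1.   0.1 -0.3] q1,q6 [ -3. 102.]
```

```bash
python3 -m inch '[[0,0,0.015,0,0,0,0.42],[0,0,0.0268,0,0,0,0.42],[0,0,0.0268,0,0,0,0.42],[0,0,0.0268,0,0,0,0.8],[0,0,0.0268,0,0,0,0.8],[0,0,0.0268,0,0,0,0.8],[0,0,0.0268,0,0,0,0.8],[0,0,0.015,0,0,0,0.8],[0,0,0,0,0,0,0.8],[0,0,0,0,0,0,0.8]]' 40; python3 g.py .53 -.055 .0128 75
```

```text
time: 9.27
ee_pos: [0.507, -0.0255, 0.0437]
tcp_rot: [179.9, -0.0, 74.8]
wrist_force: [0.6, 0.1, -0.3]
opening: 0.0321
need [-0.0225  0.0298  0.0309] [ 0.002  -0.0005 -0.0029] | ee [ 0.507  -0.0255  0.0437] [179.9  -0.   74.8] F [ 0.6  0.1 -0.3] q1,q6 [ -3. 102.]
```

```bash
python3 -m inch '[[-0.0225,0.0298,0,0,0,0,0.8],[-0.0225,0.0298,0.015,0,0,0,0.8],[-0.0225,0.0298,0.028,0,0,0,0.8],[-0.0225,0.0298,0.031,0,0,0,0.8],[-0.0225,0.0298,0.031,0,0,0,0.8],[-0.0225,0.0298,0.031,0,0,0,0.4],[-0.0225,0.0298,0.031,0,0,0,0.4],[-0.0225,0.0298,0.031,0,0,0,0.4],[-0.0225,0.0298,0,0,0,0,0.35],[-0.0225,0.0298,-0.04,0,0,0,0.3],[-0.0225,0.0298,-0.08,0,0,0,0.3],[-0.0225,0.0298,-0.12,0,0,0,0.3]]' 40; python3 g.py .56 -.02 .25 92.1
```

```text
time: 10.27
ee_pos: [0.528, -0.0548, 0.1616]
tcp_rot: [-179.8, 0.0, 74.8]
wrist_force: [1.5, -0.0, 0.7]
opening: 0.0596
need [ 0.0419  0.0216 -0.0885] [-0.003   0.     -0.3011] | ee [ 0.528  -0.0548  0.1616] [-179.8    0.    74.8] F [ 1.5 -0.   0.7] q1,q6 [-6. 99.]
```

```bash
python3 -m inch '[[0.0146,0.001,-0.0885,0,0,-0.12,0.5],[0.0146,0.001,-0.0885,0,0,-0.24,0.5],[0.0146,0.001,-0.0885,0,0,-0.301,0.5],[0.0146,0.001,-0.0885,0,0,-0.301,0.5],[0.0146,0.001,-0.0885,0,0,-0.301,0.5]]' 40; python3 - <<'E'
from h import *; from g import need
need(.622,.0194,.10,92.1)
p,d,K,M=shot("wrist","w3.png"); np.savez("w3.npz",p=p,d=d,K=K,M=M)
W=cloud(d,K,M); m=((W[...,2]>.023)&(W[...,2]<.034)&(W[...,0]>.42)&(W[...,0]<.585)&(W[...,1]>-.083)&(W[...,1]<.115)).astype(np.uint8)
n,l,s,c=cv2.connectedComponentsWithStats(m)
for k in range(1,n):
    if s[k,4]>100: Q=W[l==k]; print(s[k],Q.mean(0).round(4),Q[:,2].std().round(4),cv2.minEnclosingCircle((Q[:,:2]*1000).astype(np.float32)))
E
```

```text
time: 10.68
ee_pos: [0.5337, -0.041, 0.2482]
tcp_rot: [-179.9, -0.0, 92.0]
wrist_force: [0.5, -0.9, -0.7]
opening: 0.0424
need [0.0573 0.0907 0.1481] [-0.0022 -0.0003 -0.0019] | ee [ 0.5337 -0.041   0.2482] [-179.9   -0.    92. ] F [ 0.5 -0.9 -0.7] q1,q6 [-4. 84.]
[226  69  34  37 997] [0.4547 0.0707 0.0267] 0.0009 ((454.37176513671875, 70.93859100341797), 16.96800422668457)
[272 132  32  34 860] [0.4993 0.0136 0.0268] 0.0008 ((499.2043762207031, 13.370716094970703), 16.749738693237305)
[224 188  32  32 777] [ 0.4488 -0.0451  0.0267] 0.0009 ((448.6782531738281, -45.44404220581055), 16.79184341430664)
[301 198  31  31 751] [ 0.5308 -0.0521  0.0269] 0.0009 ((530.7453002929688, -52.691314697265625), 16.794269561767578)
```

View pics/w3.png

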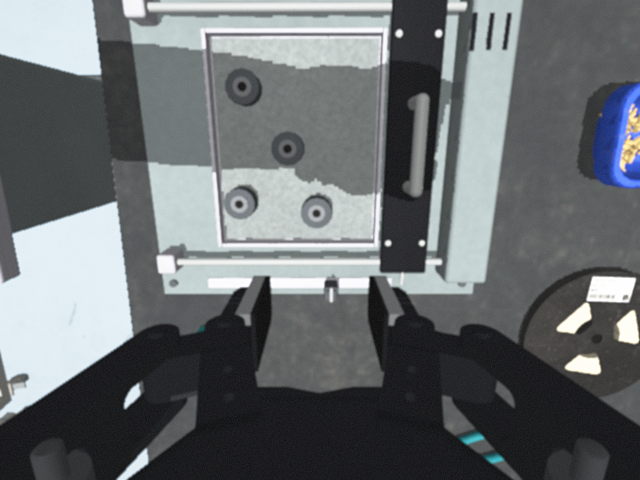

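View 7 shows all four cores lying flat with tops at 27 mm, and the smallest centre spacing is over 70 mm. The mark bar is at (331,294) and the pointer at (403,279). I'll go to the handle.

```bash
python3 - <<'E'
from h import *
z=np.load("w3.npz"); p,d,K,M=[z[k] for k in "pdKM"]; W=cloud(d,K,M)
P=W[(W[...,2]>.063)&(W[...,2]<.075)&(abs(W[...,0]-.62)<.05)&(abs(W[...,1]-.02)<.07)]; print(len(P),P.mean(0),cv2.minAreaRect((P[:,:2]*1000).astype(np.float32)))
o=np.array([.5071,.0152])
for n,u,v,h in[("mark",331,290,.036),("ptr",403,279,.033)]: print(n,st(ray(u,v,h,K,M),o,2.1),ray(u,v,h,K,M))
E
python3 -m inch '[[0.0573,0.0907,0.1,0,0,0,0.45],[0.0573,0.0907,0.12,0,0,0,0.45],[0.0573,0.0907,0.148,0,0,0,0.45],[0.0573,0.0907,0.16,0,0,0,0.45],[0.0573,0.0907,0.17,0,0,0,0.45],[0.0573,0.0907,0.17,0,0,0,0.45]]' 80;python3 g.py .622 .0194 .046 92.1
```

```text
1364 [0.62117387 0.02173221 0.06849277] ((622.1245727539062, 19.885616302490234), (12.219108581542969, 91.05232238769531), 2.1861350536346436)
mark [ 0.03710912 -0.15361978] [ 0.54981339 -0.13695679  0.036     ]
ptr [ 0.1169471 -0.1419618] [ 0.62917056 -0.12238108  0.033     ]
time: 11.23
ee_pos: [0.6178, 0.0203, 0.0677]
tcp_rot: [-179.1, -0.0, 92.0]
wrist_force: [-1.6, -0.6, -2.1]
opening: 0.0467
need [-0.0011  0.0045  0.0217] [-0.0163 -0.0006 -0.001 ] | ee [0.6178 0.0203 0.0677] [-179.1   -0.    92. ] F [-1.6 -0.6 -2.1] q1,q6 [ 2. 90.]
```

```bash
python3 -m inch '[[0,0.002,0,0,0,0,0.45],[0,0.002,0,0,0,0,0.45]]';python3 g.py .622 .0194 .046 92.1
```

```text
time: 11.4
ee_pos: [0.6236, 0.0191, 0.0794]
tcp_rot: [-179.9, -0.0, 92.0]
wrist_force: [0.8, 0.6, 0.1]
opening: 0.0471
need [ 0.0004 -0.0015  0.0334] [-0.0022 -0.0001 -0.0013] | ee [0.6236 0.0191 0.0794] [-179.9   -0.    92. ] F [0.8 0.6 0.1] q1,q6 [ 2. 90.]
```

```bash
python3 -m inch '[[0,-0.0015,0.02,0,0,0,0.45],[0,-0.0015,0.03,0,0,0,0.45],[0,-0.0015,0.0325,0,0,0,0.45],[0,-0.0015,0.0325,0,0,0,0.45],[0,-0.0015,0.0325,0,0,0,1],[0,-0.0015,0.0325,0,0,0,1],[0,-0.0015,0.0325,0,0,0,1],[0,-0.0015,0.0325,0,0,0,1],[0,-0.0015,0.0325,0,0,0,1],[0,-0.0015,0.0325,0,0,0,1],[0,-0.0015,0.0325,0,0,0,1]]' 80;python3 g.py .622 .0194 .046 92.1
```

```text
time: 12.32
ee_pos: [0.6219, 0.0194, 0.0471]
tcp_rot: [-179.9, -0.0, 92.1]
wrist_force: [-4.9, -0.6, 5.7]
opening: 0.0094
need [0.     0.0001 0.0011] [-0.0021 -0.0001 -0.0003] | ee [0.6219 0.0194 0.0471] [-179.9   -0.    92.1] F [-4.9 -0.6  5.7] q1,q6 [ 2. 90.]
```

```bash
python3 -m inch '[[0,-0.01,0,0,0,0,1],[0,-0.02,0,0,0,0,1],[0,-0.03,0,0,0,0,1],[0,-0.04,0,0,0,0,1],[0,-0.05,0,0,0,0,1],[0,-0.06,0,0,0,0,1],[0,-0.068,0,0,0,0,1],[0,-0.074,0,0,0,0,1],[0,-0.076,0,0,0,0,1],[0,-0.076,0,0,0,0,1],[0,-0.076,0,0,0,0,1]]'; python3 - <<'E'
from h import *; from g import need
need(.544,.0165,.047,92.1)
p,d,K,M=shot("wrist"); s,ds,Ks,Ms=shot("side"); np.savez("s4.npz",p=s,d=ds,K=Ks,M=Ms); np.savez("w4.npz",p=p,d=d,K=K,M=M)
cv2.imwrite("pics/t4.png",np.hstack([cv2.resize(p[:,:,::-1],(400,300)),cv2.resize(s[255:300,295:355,::-1],(400,300),interpolation=2)]))
E
```

```text
time: 13.23
ee_pos: [0.5477, 0.0167, 0.0472]
tcp_rot: [179.9, -0.0, 92.1]
wrist_force: [5.5, -0.5, -1.4]
opening: 0.0094
need [-0.0001 -0.0037  0.0002] [ 0.0015 -0.0002 -0.0003] | ee [0.5477 0.0167 0.0472] [179.9  -0.   92.1] F [ 5.5 -0.5 -1.4] q1,q6 [ 2. 90.]
```

View pics/t4.png

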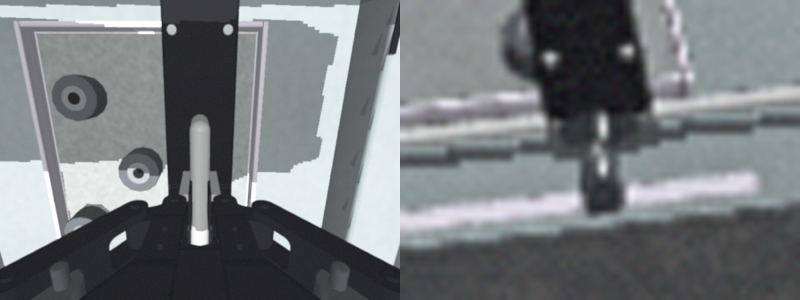

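View 8: the bridge is pulled over the tray with the grip holding, and the pointer (crop 603,130) is nearly in line with the mark bar (602,168). I'll refine this with subpixel centroids.

```bash
python3 - <<'E'
from h import *; from g import need
need(.544,.0165,.047,92.1)
F=[optics.camera("side")[0].astype(float) for _ in range(5)]; s=np.mean(F,0).mean(2); K,M=campose("side"); np.save("sav.npy",s)
print(s[268:290,318:333].round().astype(int))
for f,lab in(("w3.npz",[("mark",325,338,288,302,1),("ptr",396,410,272,290,1)]),("w1.npz",[("mark",418,445,182,196,0),("ptr",411,428,102,115,0)])):
    z=np.load(f); g=z["p"].mean(2)
    for n,a,b,c,d,ax in lab: print(f,n,a,c); print(g[c:d,a:b].round().astype(int))
E
```

```text
need [-0.0001 -0.0039  0.0002] [ 0.0016 -0.0001 -0.0003] | ee [0.5478 0.0167 0.0472] [179.9  -0.   92.1] F [ 6.1  0.2 -0.8] q1,q6 [ 2. 90.]
[[ 28  29  28  29  31  30  29  30  31  26  31  27  26  39  96]
 [ 24  28  26  29  32  26  30  31  28  31  29  27  25  27  62]
 [ 24  28  27  29  29  30  24  25  27  24  32  34  28  28  80]
 [ 21  30  32  34  32  31  48  67  26  18  26  37  29  47  98]
 [ 32  23  38  41  50  46  93 155  60  45  50  56  74 108 101]
 [102  61  54  54  55  52  98 209  80  51  56  56  66  89  83]
 [ 85  53  54  56  54  51  97 218  83  51  54  57  61  81  78]
 [ 77  58  53  53  53  50  83 160  66  49  53  61  69  78  78]
 [ 79  61  58  60  60  73 116  89  57  59  74  76  75  84  82]
 [ 75  74  74  74  75  96 156 111  77  76  83  83  94 138 143]
 [ 89  83  86  81  71  92 122 150  91 102 144 140 144 152 150]
 [139 141 145 141  82  74 114 205 103 101 151 151 150 150 147]
 [150 152 155 152  80  73 110 219  91 107 152 151 148 149 145]
 [150 150 152 150  71  71  69 122  76  98 150 149 149 143 142]
 [149 147 152 147  68  69  53  55  54  70 124 171 179 152 152]
 [148 153 168 1
[... 4145 characters left out ...]
186 200 205 207 206 203 207 205 202 206 205 205 211 210 212]
 [120 177 210 220 222 224 224 222 223 222 221 222 222 224 223 220 212]
 [151 217 242 243 242 242 241 241 241 241 241 241 242 242 240 232 218]
 [163 234 247 247 246 245 245 244 245 244 245 245 245 244 243 234 220]
 [155 212 233 232 231 230 230 231 231 231 231 231 231 230 231 223 215]
 [133 185 215 217 213 214 214 216 214 213 213 213 212 214 213 214 213]
 [136 187 212 215 210 213 213 213 210 212 205 209 206 207 210 211 213]
 [147 200 215 217 216 216 214 216 214 210 211 207 209 209 213 213 213]
 [149 201 218 217 217 216 216 215 212 212 209 211 208 210 211 211 212]
 [151 204 219 218 216 217 215 214 213 213 210 216 220 220 222 222 223]]
```

```bash
python3 - <<'E'
from h import *
o=np.array([.5071,.0152])
for f,mk,pt,mb,pb in(("w1.npz",(424.5,188.5),(426,107.8),(188,189,426,439),(107,109,414,425)),("w3.npz",(331.0,289),(400.7,283),(290,301,330,333),(275,283,400,403))):
    z=np.load(f); d,K,M=z["d"],z["K"],z["M"]; W=cloud(d,K,M)
    zm=np.nanmedian(W[mb[0]:mb[1],mb[2]:mb[3],2]); zp=np.nanmedian(W[pb[0]:pb[1],pb[2]:pb[3],2]); print(f,zm,zp)
    for a,b in((.038,.034),(.036,.034),(zm,zp)):
        m,p=st(ray(*mk,a,K,M),o,2.1),st(ray(*pt,b,K,M),o,2.1); print(m.round(4),p.round(4),"pull",(p-m)[0].round(4))
s=np.load("sav.npy"); K,M=campose("side")
for r,h in((272,.034),(273,.034),(274,.034),(275,.034),(278,.037),(279,.037),(280,.037)):
    w=s[r,322:328]; w=np.clip(w-np.median(w)-5,0,None); u=(w*np.arange(322,328)).sum()/w.sum(); print(r,u.round(2),st(ray(u,r,h,K,M),o,2.1).round(4))
E
```

```text
w1.npz 0.03399245455517835 0.03491305464369282
[ 0.0378 -0.1513] [ 0.115  -0.1477] pull 0.0772
[ 0.0375 -0.1519] [ 0.115  -0.1477] pull 0.0775
[ 0.0372 -0.1525] [ 0.1149 -0.1474] pull 0.0777
w3.npz 0.034108314679500595 0.03455343542393466
[ 0.037  -0.1515] [ 0.1144 -0.1463] pull 0.0774
[ 0.0371 -0.1524] [ 0.1144 -0.1463] pull 0.0773
[ 0.0372 -0.1533] [ 0.1143 -0.1461] pull 0.0771
272 324.74 [ 0.0397 -0.1351]
273 324.89 [ 0.0396 -0.1393]
274 324.92 [ 0.039  -0.1435]
275 324.86 [ 0.0382 -0.1475]
278 324.7 [ 0.0356 -0.1624]
279 324.93 [ 0.0357 -0.1665]
280 325.0 [ 0.0353 -0.1706]
```

Both wrist views give a total pull of about 77.4 mm against 74.2 mm so far, and the side view agrees at about 3.5 mm remaining. I'll pull 3.2 mm more.

```bash
python3 -m inch '[[0,-0.0018,0,0,0,0,1],[0,-0.0032,0,0,0,0,1],[0,-0.0032,0,0,0,0,1],[0,-0.0032,0,0,0,0,1],[0,-0.0032,0,0,0,0,1],[0,-0.0032,0,0,0,0,1]]'; cat > chk.py <<'E'
from h import *; from g import need
need(.5446,.0166,.047,92.1)
o=np.array([.5071,.0152])
s=np.mean([optics.camera("side")[0].astype(float) for _ in range(6)],0).mean(2); K,M=campose("side"); A=[];B=[]
for r in range(271,283):
    w=s[r,320:330]; j=np.argmax(w[1:8])+1; w2=np.clip(w-np.median(w)-5,0,None); w2[:max(0,j-2)]=0; w2[j+3:]=0
    u=(w2*np.arange(320,330)).sum()/w2.sum(); q=st(ray(u,r,.034,K,M),o,2.1)*1000
    print(r,u.round(2),w.max().round(),q.round(1))
c=s[255:300,295:355]; cv2.imwrite("pics/t5.png",cv2.resize(c.astype(np.uint8),(600,450),interpolation=cv2.INTER_CUBIC))
E
python3 chk.py
```

```text
time: 14.08
ee_pos: [0.5447, 0.0166, 0.0471]
tcp_rot: [179.9, -0.0, 92.1]
wrist_force: [7.1, 0.2, -0.4]
opening: 0.0094
need [-0.     -0.0001  0.0001] [ 0.0016 -0.0002 -0.0003] | ee [0.5447 0.0166 0.0471] [179.9  -0.   92.1] F [ 7.1  0.2 -0.4] q1,q6 [ 2. 90.]
271 323.68 58.0 [  37.1 -130.5]
272 323.72 152.0 [  36.7 -134.7]
273 323.87 203.0 [  36.5 -138.9]
274 323.91 208.0 [  36. -143.]
275 323.92 172.0 [  35.4 -147.1]
276 323.91 134.0 [  34.8 -151.2]
277 324.2 154.0 [  35.1 -155.4]
278 324.7 151.0 [  35.9 -159.7]
279 325.0 206.0 [  36.2 -163.8]
280 325.0 218.0 [  35.7 -167.8]
281 320.48 153.0 [  21.8 -169.8]
282 320.48 171.0 [  21.2 -173.7]
```

View pics/t5.png

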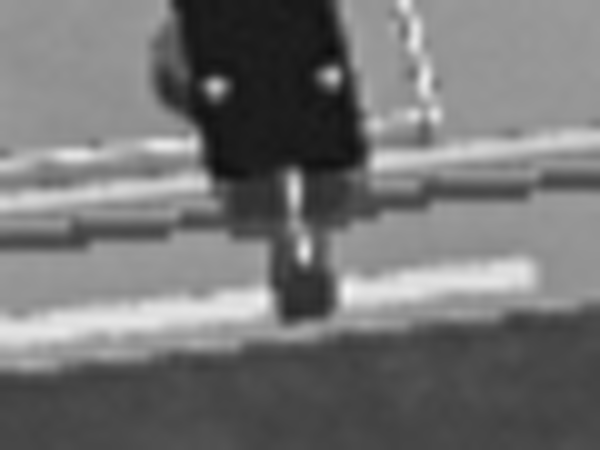

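The pointer is at 36.1 mm and the mark at about 35.9 mm in the side view. The TCP travel is 77.2 mm against the 77.4 mm measured, and the pull force of 7.1 N matches the spring's expected 6.9 N, so nothing is rubbing. I'll hand in.

```bash
python3 -c "
from workcell import order,telemetry; print(order.job_done()); print(telemetry.get_obs()['ee_pos'])"
```

```text
the job is handed in; nothing more can be done
None
the job is handed in; nothing more can be done
```

The four cores lie flat in one layer in the tray, and the bridge is pulled out to the index mark and still gripped there. I handed the job in at about 14.4 s of robot time.

- **Cores:** I moved three of the four (the top one and two of the bottom ones) and left the fourth where it was. In the wrist view all tops are at 27 mm, and the closest pair has a clear gap of about 38 mm. I took that measurement before the pull. I didn't measure the cores again afterwards, but the pull force of 7.1 N is close to the spring's expected 6.9 N, so nothing seemed to be rubbing.
- **Bridge:** The pull was 77.2 mm. The two wrist views put the needed pull at 77.1–77.7 mm. The final side view has the pointer within about 0.2–0.6 mm of the mark, depending on the assumed mark height; one of its pixels covers nearly 3 mm.
- **Joint limit:** On the first carry the last joint reached the end of its range, so the move stopped short and the tool tilted slightly. Nothing touched. I turned the tool and placed the core as planned.

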